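# Save two wine corks in the narrow-necked cork jar

### The job

Put the two natural wine corks into the glass jar, one after the other, through its neck, so that both end up inside the body of the jar. Leave the jar standing where it is, and leave the black bottle stopper standing where it is too.

Things in the scene. Friction and masses are not known exactly. Their poses are not given: they have to be found in the camera images.
- jar: Clear glass jar, open at the top, standing loose on the worktop, 0.8 kg, 145 mm tall. Round body 100 mm across up to 98 mm, then a shoulder; upright neck 58 mm across from 119 to 145 mm with a brass collar 63 mm across. Round mouth 48 mm wide inside, on the jar's axis, 145 mm above the origin; the floor inside is 6 mm up, domed to 18 mm in the middle. Origin: centre of its underside; z up.
- cork_a: Natural light-brown wine cork, plain cylinder 24 mm in diameter and 45 mm tall, about 12 g, standing on end on the worktop. Origin: its centre (22.5 mm above the worktop); z along its axis, up. (Over the back of the worktop, from about 0.63 m ahead of the robot base and 0.45 m up, hangs a wall cabinet: keep the arm drawn in when swinging past.)
- cork_b: The other natural wine cork, the same in size, weight and colour: 24 mm in diameter, 45 mm tall, standing on end on the worktop. Origin: its centre; z along its axis, up.
- stopper: Black bottle stopper about as big as the corks, not to be moved: rubber plug 22 mm across under a wider black plastic head 28 mm across, 45 mm tall in all, standing head up on the worktop among the corks. Cork and stopper centres stand at least 70 mm apart. Origin: on its axis, 22.5 mm above the worktop; z up.
Mind the look-alikes: they are no part of the job. What is shaped like the cork_a but pink, red or turquoise is not meant.

How it is judged:
By the outcome, as a careful person would: the job done as asked, in the order asked, and still so for the second after the job is handed in, with the robot touching nothing.
It also fails if it takes over 51 s, if anything falls off the work surface, if the arm or the gripper's body presses on something with over 40 N, if the wrist force passes 120 N, or if a joint passes its speed limit or range.

### The arm

A 6-joint arm with a two-finger parallel gripper is mounted at the origin on a cart in front of the work surface, level with it; the furniture and walls round the work are solid. World frame = base frame: x ahead of the robot, y to its left, z up, the work surface at z = 0. Lengths are in m, angles in degrees, forces in N, time in s.
With the tool pointing down it reaches from about 0.25 to 0.725 m from the base axis. Payload 9.7 kg.
Tool frame: the origin (TCP) lies midway between the tips of the shut fingers; the grasp point (between the pads) lies 19 mm behind it; z points along the fingers, y is the line along which they close (so a half turn about z gives the same grasp; the last joint's range is limited). The gripper opens to 85 mm and grips with 20 to 120 N. Pads are 22 mm wide; open, the fingers measure 114 mm over their backs; the gripper's body (76 mm by 85 mm) begins 54 mm behind the grasp point. The pads swing forward as they close: fully open they stand 13 mm farther back than shut.
Start: joints at [-75.917, 4.979, 10.078, 95.1, 0, 90], TCP at [0.134, -0.533, 0.231] pointing down, gripper open.
Joint ranges: [-179.16, 179.16], [-48.56, 103.87], [-65.8, 70.77], [-126.05, 130.52], [-82.76, 87.17], [-180, 180]. Speed limits (degrees/s): [127.2, 127.2, 147.25, 180, 180, 180].

### API

Orientations are given as [roll, pitch, yaw] about the fixed x, y, z axes, in that order (R = Rz(yaw) Ry(pitch) Rx(roll)).
In Python, from workcell import bot gives the robot as it stands. The module is installed in compiled form; this text tells all that it offers.
- The arm moves only by the tool send_rows, never from a script. Its argument "moves" is one flat list of numbers, 7 for each row, row after row: the shift along the world's x, y, z normalised to -1 to 1, where 1 is 0.025 m, then the turn, a rotation vector about the world's x, y, z normalised to -1 to 1, where 1 is 0.15 rad, then the closure, from -1 (fully open) to 1 (shut), so that 0 is half open. A call has 1 to 8 rows; each row shifts and turns the commanded pose from where the row before left it; what a row does not reach is not made up. A row lasts 1/8 s, in which the tool goes at most 62.5 mm and 10.7 degrees, less where a joint would pass 70% of its speed; a pose out of reach is approached as far as the arm can. A call with a number of a shift or a turn outside -1 to 1 is refused whole. A call with a gripper value outside its range is refused whole. The fingers move at their own pace and stop on an object; "squeeze" is the grip in N (left out, the last holds). Time passes only in rows, so rows that do not move let the fingers close. It gives the time, the measured TCP pose, the force, the opening and the grip force at its end, in the units of the state.
- bot.get_obs(): the state, without advancing time (a new reading comes with each control period).
- bot.camera(name): name is "side" or "top" or "wrist"; returns a dict with "color" (420x560x3 uint8, red, green, blue), "camera_matrix" (3x3 intrinsics, pixels), "D" ([k1, k2, p1, p2, k3] as OpenCV has them; the pictures are not rectified), "R" (3x3) and "t" (3): a world point X has camera coordinates R X + t. Camera axes: x right, y down, z forward; pixel columns grow to the right and rows downward; lengths in m; the calibration is good to about 2 mm. A picture is of the moment at which its call begins. There is no depth.
- bot.job_done(): hands the job in; it is judged then, once.
Trained networks look in the newest picture that a camera, given by its name, has taken for a name from the list of things; names that differ only in an ending like _2 or _b are one class to them, and where a whole thing is asked for, a point or a joint stands for the part that bears it (a point fixed in the world has none). Each returns a list of dicts, best first, with "p" (0 to 1); they miss things now and then, are a little off and sometimes report something else, mostly with a low value. They report only what shows in the picture. A call takes as long as a camera call. They do not tell look-alikes from the thing itself.
- bot.boxes_of(camera, query): "extent" ([left, top, right, bottom] in pixels, round what is visible of it).
- bot.trace(camera, query): "region" (420x560 bool, what is visible of it) and "extent" ([left, top, right, bottom] in pixels, round what is visible of it).
- bot.landmark_of(camera, query): "pixel" ([column, row] in pixels: a listed point, or the origin of a listed thing).
The state is a dict: "time": time; "q": joint angles; "qd": joint speeds; "joint_efforts": joint torques, N m; "ee_pos": TCP position; "tcp_rot": TCP orientation; "wrist_force": force on the tool from outside, world axes, zero at the start; "torque": the same for the moment, N m; "opening": finger opening in m; "grasp_force": force on a finger pad.
Only numpy, scipy, OpenCV 4.12 (cv2) and the standard library are available. Lean on these libraries where they do the work, as an engineer would, in place of code of your own. Each camera call takes 0.05 s, during which the arm holds its last target. There are 200 camera calls.

## Working session

There is one attempt and no reset: what is moved stays moved. The work goes in short steps, Python scripts to look and compute and a tool call to move; the robot and the scene stay as the last step left them, time stands still between calls to the robot, and variables do not carry over. Pictures are saved under pics/ and viewed, at most 10 in all, crops included, and the job is handed in when it is done.

Besides the shell and the picture viewer there is one more tool, called after "Emit:" in YAML: its name, and indented under it one key for each argument. send_rows: Moves the arm, as the interface text tells. Its arguments: {"type":"object","properties":{"moves":{"type":"array"},"squeeze":{"type":"number"}},"required":["moves"]}

```bash
mkdir -p pics; cat > h.py <<'E'
import numpy as np, cv2
from workcell import bot
def ray(c,px):
    u=cv2.undistortPoints(np.array([[px]],float),c["camera_matrix"],np.array(c["D"],float))[0,0]
    R=np.array(c["R"]);t=np.array(c["t"])
    return -R.T@t, R.T@np.array([u[0],u[1],1.])
def at_z(c,px,z):
    o,d=ray(c,px); return o+d*(z-o[2])/d[2]
def save(c,n): cv2.imwrite(f"pics/{n}.png",c["color"][:,:,::-1])
E
python3 - <<'E'
from h import *
np.set_printoptions(precision=3,suppress=True)
for n in("top","side"):
    c=bot.camera(n); save(c,n+"0"); print(n,ray(c,(280,210)))
    for q,z in(("cork_a",.0225),("jar",0.0),("stopper",.0225)):
        for r in bot.landmark_of(n,q): print(q,r["p"],r["pixel"],at_z(c,r["pixel"],z))
        for r in bot.boxes_of(n,q): print("  box",r["p"],np.round(r["extent"]))
print(bot.get_obs())
E
```

```text
top (array([0.318, 0.135, 0.884]), array([ 0.169,  0.014, -0.986]))
cork_a 0.61 [271.1, 216.1] [0.453 0.166 0.022]
cork_a 0.55 [240.7, 213.1] [0.46  0.23  0.022]
cork_a 0.49 [181.0, 236.1] [0.412 0.357 0.022]
cork_a 0.48 [303.6, 237.2] [0.408 0.098 0.022]
cork_a 0.38 [254.0, 239.9] [0.403 0.202 0.022]
  box 0.59 [182. 237. 188. 248.]
jar 0.63 [382.9, 188.1] [ 0.517 -0.078  0.   ]
  box 0.98 [361. 154. 414. 209.]
stopper 0.44 [206.2, 183.5] [0.526 0.306 0.022]
  box 0.45 [198. 175. 211. 190.]
side (array([ 0.424, -0.572,  0.506]), array([ 0.059,  0.827, -0.559]))
cork_a 0.77 [242.9, 198.8] [0.402 0.188 0.022]
cork_a 0.75 [246.8, 160.3] [0.409 0.355 0.023]
  box 0.72 [292. 157. 303. 182.]
  box 0.67 [238. 191. 250. 210.]
  box 0.67 [246. 221. 257. 241.]
  box 0.58 [269. 182. 280. 199.]
  box 0.5 [243. 154. 249. 170.]
  box 0.48 [265. 199. 275. 220.]
jar 0.62 [314.0, 301.4] [ 0.515 -0.08   0.   ]
  box 0.57 [284. 216. 355. 321.]
stopper 0.65 [314.4, 301.2] [ 0.512 -0.102  0.023]
stopper 0.6 [299.7, 168.0] [0.53  0.314 0.023]
  box 0.8 [293. 160. 305. 180.]
{'time': 0.7, 'q': array([-75.917,   4.979,  10.078,  95.1  ,   0.001,  90.   ]), 'qd': array([0.01 , 0.065, 0.01 , 0.058, 0.075, 0.028]), 'joint_efforts': array([ -0.004, -51.996,  46.479,   0.001,  -0.   ,   0.   ]), 'ee_pos': array([ 0.134, -0.533,  0.231]), 'tcp_rot': array([-180.   ,   -0.001,   14.083]), 'wrist_force': array([-0.162, -0.357, -0.075]), 'torque': array([ 0.036, -0.049,  0.024]), 'grasp_force': 0.0, 'opening': 0.08554344217449461}
```

View pics/top0.png

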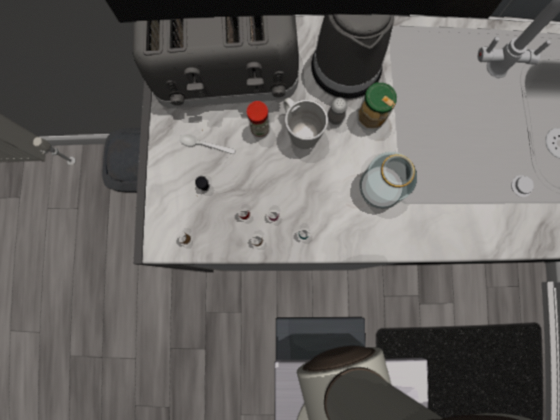

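View pics/side0.png

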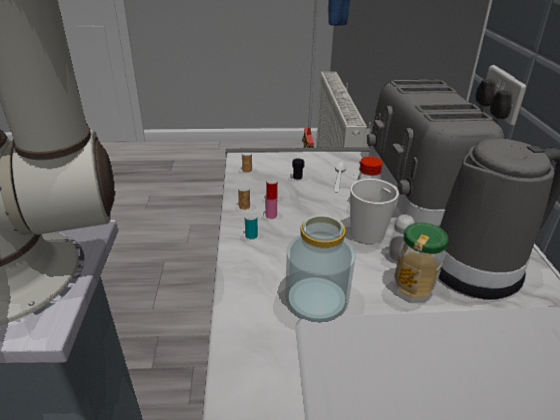

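The top view shows the jar at about (383,188). The side view shows the natural corks at (247,160) and (243,199), and the black stopper at (299,168). That puts the corks near (0.41, 0.355) and (0.403, 0.20). The pink, red and turquoise ones are decoys.

Emit:
send_rows:
  moves: [0.35,0.96,0,0,0,0,-1,0.35,0.96,0,0,0,0,-1,0.35,0.96,0,0,0,0,-1,0.35,0.96,0,0,0,0,-1,0.35,0.96,0,0,0,0,-1,0.35,0.96,0,0,0,0,-1,0.35,0.96,0,0,0,0,-1,0.35,0.96,0,0,0,0,-1]
  squeeze: 30

```text
time: 1.7
ee_pos: [0.204, -0.3407, 0.2314]
tcp_rot: [180.0, -0.0, 14.1]
wrist_force: [0.3, -0.2, 0.2]
opening: 0.0855
grasp_force: 0.0
```

```bash
python3 - <<'E'
from h import *
o=bot.get_obs();print(o['q'],o['ee_pos'],o['tcp_rot'])
E
```

```text
[-5.90856854e+01 -1.57617324e+01 -9.05870133e+00  9.66778536e+01
  2.63468156e-03  1.06837684e+02] [ 0.20403066 -0.34069167  0.2314134 ] [ 1.79976665e+02 -9.81466784e-03  1.40766330e+01]
```

Emit:
send_rows:
  moves: [0.346,0.94,0,0,0,0.965,-1,0.346,0.94,0,0,0,0.965,-1,0.346,0.94,0,0,0,0.965,-1,0.346,0.94,0,0,0,0.965,-1,0.346,0.94,0,0,0,0.965,-1,0.346,0.94,0,0,0,0.965,-1,0.346,0.94,0,0,0,0.965,-1,0.346,0.94,0,0,0,0.965,-1]

```text
time: 2.7
ee_pos: [0.2732, -0.1527, 0.2315]
tcp_rot: [180.0, 0.0, 80.7]
wrist_force: [0.3, -0.7, 0.8]
opening: 0.0857
grasp_force: 0.0
```

Emit:
send_rows:
  moves: [0.346,0.94,0,0,0,0.965,-1,0.346,0.94,0,0,0,0.965,-1,0.346,0.94,0,0,0,0.965,-1,0.346,0.94,0,0,0,0.965,-1,0.346,0.94,0,0,0,0.965,-1,0.346,0.94,0,0,0,0.965,-1,0.346,0.94,0,0,0,0.965,-1,0.346,0.94,0,0,0,0.965,-1]

```text
time: 3.7
ee_pos: [0.3424, 0.0354, 0.2314]
tcp_rot: [180.0, 0.0, 147.1]
wrist_force: [-0.4, 0.4, 0.1]
opening: 0.0854
grasp_force: 0.0
```

Emit:
send_rows:
  moves: [0.346,0.94,0,0,0,0.965,-0.5,0.346,0.94,0,0,0,0.965,-0.5,0.346,0.94,0,0,0,0.965,-0.5,0.346,0.94,0,0,0,0.965,-0.5,0.346,0.94,0,0,0,0,-0.5,0.346,0.94,0,0,0,0,-0.5,0.346,0.94,0,0,0,0,-0.5,0,0,0,0,0,0,-0.5]

```text
time: 4.7
ee_pos: [0.4029, 0.2, 0.2309]
tcp_rot: [-180.0, -0.0, -180.0]
wrist_force: [-0.3, 0.0, -1.0]
opening: 0.0642
grasp_force: 0.0
```

```bash
cat > look.py <<'E'
from h import *
import sys
np.set_printoptions(precision=4,suppress=True)
o=bot.get_obs();print(o['q'],o['ee_pos'],o['tcp_rot'],o['time'])
c=bot.camera("wrist"); save(c,sys.argv[1])
print(ray(c,(280,210)))
hsv=cv2.cvtColor(c["color"],cv2.COLOR_RGB2HSV)
for q in("cork_a","stopper"):
  for r in bot.trace("wrist",q):
    m=r["region"]; print(q,round(r["p"],2),np.round(r["extent"]),"hsv",np.median(hsv[m],axis=0))
  for r in bot.landmark_of("wrist",q): print("  lm",round(r["p"],2),r["pixel"],at_z(c,r["pixel"],.0225))
E
python3 look.py w1
```

```text
[26.3965 -8.6193 -3.2128 95.4477  0.0035 26.3511] [0.4029 0.2    0.2309] [-179.9848   -0.0386 -179.9546] 4.7
(array([0.3316, 0.1983, 0.3743]), array([ 0.2777, -0.013 , -0.9607]))
cork_a 0.87 [412. 174. 443. 198.] hsv [ 15. 127.  70.]
cork_a 0.78 [298. 218. 320. 241.] hsv [  1. 217.  68.]
cork_a 0.66 [177. 182. 199. 204.] hsv [ 89.  196.   51.5]
cork_a 0.64 [238. 216. 257. 239.] hsv [171.  111.5  78. ]
cork_a 0.5 [273. 169. 289. 177.] hsv [ 15. 128.  69.]
  lm 0.93 [433.9, 187.4] [0.4092 0.3515 0.0225]
  lm 0.77 [307.9, 235.2] [0.4611 0.2231 0.0225]
  lm 0.7 [281.6, 184.4] [0.4062 0.1953 0.0225]
  lm 0.69 [184.7, 195.7] [0.418  0.0955 0.0225]
  lm 0.5 [243.7, 234.2] [0.46   0.155  0.0225]
```

View pics/w1.png

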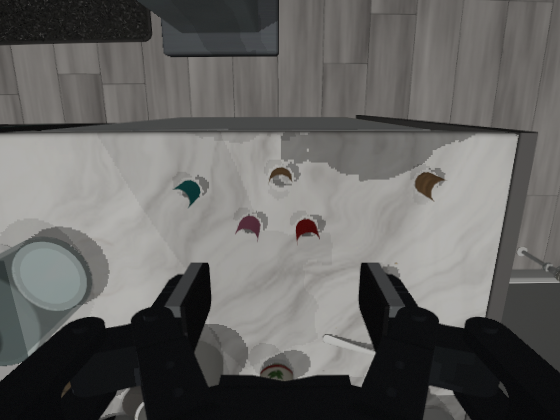

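The wrist view shows the natural corks at (281,180) and (430,186), and the colored decoys at (187,190), (248,228) and (307,230). I'll cross-check the cork's base edge and the jar's mouth.

```bash
python3 - <<'E'
from h import *
np.set_printoptions(precision=4,suppress=True)
c=bot.camera("wrist")
h=cv2.cvtColor(c["color"],cv2.COLOR_RGB2HSV)
for (l,t,r,b) in((262,160,300,200),(405,165,450,205)):
    m=(h[t:b,l:r,1]>90)&(h[t:b,l:r,0]<25); v,u=np.nonzero(m); v+=t;u+=l
    print(u.min(),u.max(),v.min(),v.max(), "base near edge",at_z(c,(np.median(u[v==v.min()]),v.min()),0),"L/R",at_z(c,(u.min(),v[u==u.min()].mean()),.03),at_z(c,(u.max(),v[u==u.max()].mean()),.03))
for n in("top","side"):
    c=bot.camera(n);h=cv2.cvtColor(c["color"],cv2.COLOR_RGB2HSV)
    e=[int(x) for x in bot.boxes_of(n,"jar")[0]["extent"]]; l,t,r,b=e[0]-3,e[1]-3,e[2]+4,e[3]+3
    if n=="side": b=t+45
    m=(h[t:b,l:r,1]>90)&(h[t:b,l:r,0]>10)&(h[t:b,l:r,0]<32); v,u=np.nonzero(m)
    k=cv2.convexHull(np.stack([u+l,v+t],1).astype(np.int32)); el=cv2.fitEllipse(k); print(n,e,m.sum(),el)
    for z in(.13,.137,.145): print(z,at_z(c,el[0],z))
    print("width",at_z(c,(u.min()+l,el[0][1]),.14),at_z(c,(u.max()+l,el[0][1]),.14))
E
```

```text
271 291 168 178 base near edge [0.3931 0.1936 0.    ] L/R [0.3981 0.1834 0.03  ] [0.3957 0.2032 0.03  ]
417 444 172 197 base near edge [0.3976 0.3517 0.    ] L/R [0.4034 0.3294 0.03  ] [0.3993 0.3563 0.03  ]
top [359, 152, 417, 207] 107 ((397.0736389160156, 170.94432067871094), (30.76578712463379, 33.8321418762207), 127.14757537841797)
0.13 [ 0.5204 -0.0756  0.13  ]
0.137 [ 0.5185 -0.0737  0.137 ]
0.145 [ 0.5164 -0.0714  0.145 ]
width [ 0.5179 -0.0426  0.14  ] [ 0.5176 -0.103   0.14  ]
side [283, 215, 354, 322] 330 ((322.5120849609375, 231.0559844970703), (32.298866271972656, 45.63812255859375), 95.06591796875)
0.13 [ 0.5207 -0.0703  0.13  ]
0.137 [ 0.5189 -0.0796  0.137 ]
0.145 [ 0.5169 -0.0903  0.145 ]
width [ 0.4883 -0.0825  0.14  ] [ 0.5495 -0.0848  0.14  ]
```

Emit:
send_rows:
  moves: [0.08,-0.24,-0.844,0,0,0,-0.5,0,0,-0.844,0,0,0,-0.5,0,0,-0.844,0,0,0,-0.5,0,0,-0.844,0,0,0,-0.5,0,0,-0.844,0,0,0,-0.5,0,0,-0.844,0,0,0,-0.5,0,0,-0.844,0,0,0,-0.5,0,0,-0.844,0,0,0,-0.5]

```text
time: 6.2
ee_pos: [0.4048, 0.1929, 0.0619]
tcp_rot: [180.0, 0.0, 179.9]
wrist_force: [0.4, 0.1, 0.4]
opening: 0.0643
grasp_force: 0.0
```

```bash
python3 look.py w2
```

```text
[ 25.4805  -8.8929 -22.1554  76.7266  -0.0003  25.5385] [0.4048 0.1929 0.0619] [179.9956   0.0099 179.942 ] 6.2
(array([0.3333, 0.1913, 0.2052]), array([ 0.2785, -0.0132, -0.9604]))
cork_a 0.87 [520. 215. 560. 267.] hsv [ 15. 123.  86.]
cork_a 0.85 [314. 294. 362. 349.] hsv [  0. 209.  81.]
cork_a 0.85 [ 89. 234. 150. 286.] hsv [ 89. 187.  64.]
cork_a 0.61 [204. 290. 251. 346.] hsv [170. 107.  96.]
cork_a 0.6 [269. 208. 313. 247.] hsv [ 15. 122.  85.]
  lm 0.88 [230.0, 326.4] [0.459  0.1584 0.0225]
  lm 0.84 [287.2, 239.3] [0.4032 0.1927 0.0225]
  lm 0.8 [336.2, 329.3] [0.4611 0.2222 0.0225]
  lm 0.67 [115.0, 265.7] [0.4192 0.0943 0.0225]
```

View pics/w2.png

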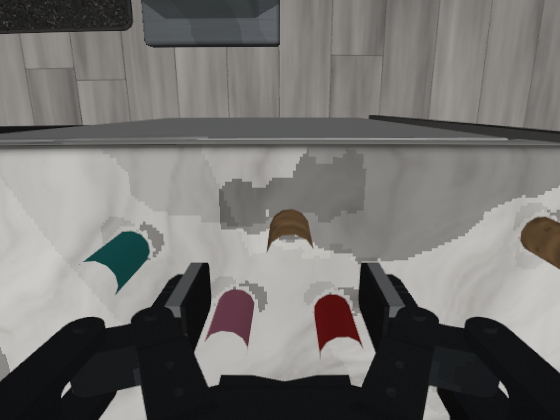

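The cork shows at (290,230), centred between the fingers, and the landmark agrees to within 2 mm. I'll finish the descent and grip.

Emit:
send_rows:
  moves: [0,0,-0.84,0,0,0,-0.5,0,0,-0.84,0,0,0,-0.5,0,0,0,0,0,0,1,0,0,0,0,0,0,1,0,0,0,0,0,0,1,0,0,0,0,0,0,1,0,0,0,0,0,0,1,0,0,0,0,0,0,1]
  squeeze: 30

```text
time: 7.45
ee_pos: [0.4056, 0.1934, 0.022]
tcp_rot: [179.9, 0.1, 180.0]
wrist_force: [-0.1, 0.2, 6.6]
opening: 0.0231
grasp_force: 29.7
```

Emit:
send_rows:
  moves: [0,0,0.4,0,0,0,1,0,0,1,0,0,0,1,0,0,1,0,0,0,1,0,0,1,0,0,0,1,0,0,1,0,0,0,1,0,0,1,0,0,0,1,0,0,1,0,0,0,1,0,0,1,0,0,0,1]

```text
time: 8.45
ee_pos: [0.4047, 0.193, 0.2071]
tcp_rot: [180.0, 0.0, 180.0]
wrist_force: [0.7, -0.3, -0.2]
opening: 0.0227
grasp_force: 29.4
```

Emit:
send_rows:
  moves: [0.409,-0.976,0,0,0,0,1,0.409,-0.976,0,0,0,0,1,0.409,-0.976,0,0,0,0,1,0.409,-0.976,0,0,0,0,1,0.409,-0.976,0,0,0,0,1,0.409,-0.976,0,0,0,0,1,0.409,-0.976,0,0,0,0,1,0.409,-0.976,0,0,0,0,1]

```text
time: 9.45
ee_pos: [0.4868, -0.003, 0.2063]
tcp_rot: [180.0, 0.0, 179.9]
wrist_force: [0.1, 0.7, -0.3]
opening: 0.0227
grasp_force: 29.4
```

Emit:
send_rows:
  moves: [0.409,-0.976,0,0,0,0,1,0.409,-0.976,0,0,0,0,1,0.409,-0.976,0,0,0,0,1,0,0,0,0,0,0,1]

```text
time: 9.95
ee_pos: [0.5175, -0.0766, 0.2058]
tcp_rot: [-180.0, -0.0, 179.8]
wrist_force: [1.3, -0.0, -0.5]
opening: 0.0229
grasp_force: 29.5
```

```bash
python3 - <<'E'
from h import *
np.set_printoptions(precision=4,suppress=True)
c=bot.camera("wrist"); a=c["color"]
s=bot.camera("side")["color"][120:330,180:460]; t=bot.camera("top")["color"]
e=[int(x) for x in (bot.boxes_of("wrist","jar") or [{"extent":[0]*4}])[0]["extent"]];print(e)
out=np.zeros((420,760,3),np.uint8);out[:,:480]=a[:,40:520];out[:210,480:]=s;out[210:,480:]=t[100:310,280:560]
cv2.imwrite("pics/j1.png",out[:,:,::-1])
for z in (.137,.145): print([at_z(c,p,z) for p in((280,210),(280,300))])
o=bot.get_obs();print(o['q'],o['ee_pos'])
E
```

```text
[219, 133, 355, 275]
[array([ 0.5076, -0.0811,  0.137 ]), array([ 0.5711, -0.0815,  0.137 ])]
[array([ 0.5052, -0.081 ,  0.145 ]), array([ 0.5664, -0.0814,  0.145 ])]
[-8.2335  0.7091  2.8114 92.0882  0.0092 -8.2196] [ 0.5171 -0.0748  0.2059]
```

View pics/j1.png

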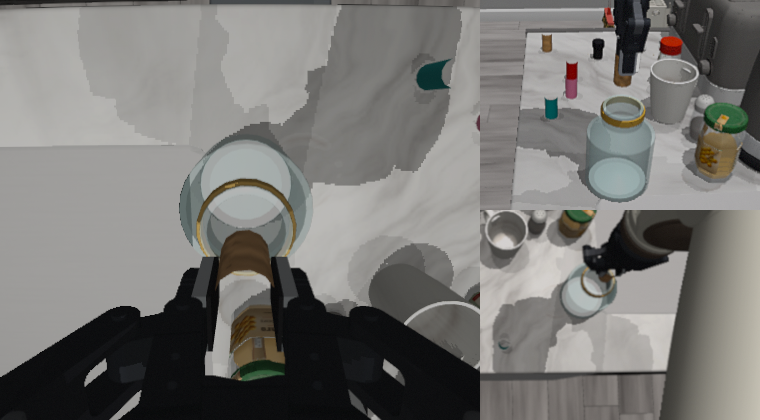

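The cork hangs upright over the middle of the brass ring. The ring centre in the wrist view agrees with (0.518, -0.076). I'll lower it into the neck and release.

Emit:
send_rows:
  moves: [0.03,0,-0.7,0,0,0,1,0,0,-0.7,0,0,0,1,0,0,-0.7,0,0,0,1,0,0,0,0,0,0,1,0,0,0,0,0,0,-0.1,0,0,0,0,0,0,-0.1,0,0,0,0,0,0,-0.4,0,0,0,0,0,0,-0.4]

```text
time: 11.15
ee_pos: [0.5181, -0.0754, 0.1533]
tcp_rot: [-180.0, 0.0, 180.0]
wrist_force: [0.7, 0.8, -0.6]
opening: 0.0595
grasp_force: 0.0
```

Emit:
send_rows:
  moves: [0,0,0.5,0,0,0,-0.5,0,0,1,0,0,0,-0.5,0,0,1,0,0,0,-0.5]

```text
time: 11.52
ee_pos: [0.518, -0.0754, 0.2171]
tcp_rot: [-180.0, 0.0, 180.0]
wrist_force: [1.3, 0.4, -0.1]
opening: 0.0644
grasp_force: 0.0
```

```bash
python3 - <<'E'
from h import *
np.set_printoptions(precision=4,suppress=True)
a=bot.camera("wrist")["color"]
s=bot.camera("side")["color"][120:330,180:460]; t=bot.camera("top")["color"]
out=np.zeros((420,760,3),np.uint8);out[:,:480]=a[:,40:520];out[:210,480:]=s;out[210:,480:]=t[100:310,280:560]
cv2.imwrite("pics/j2.png",out[:,:,::-1])
o=bot.get_obs();print(o['q'],o['ee_pos'])
E
```

```text
[-8.2785  0.9701  4.3564 93.2147 -0.0027 -8.2274] [ 0.5187 -0.0755  0.2174]
```

View pics/j2.png

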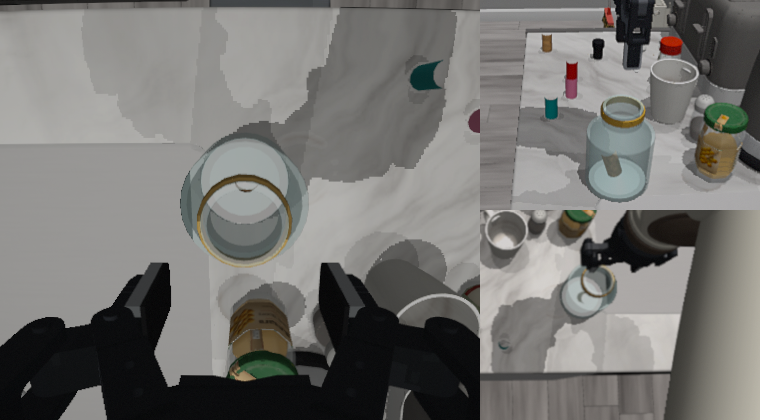

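The first cork is inside the jar body, at about (612,163) in the picture, and the jar hasn't moved. Next is the second cork.

Emit:
send_rows:
  moves: [-0.242,0.952,0,0,0,0,-0.5,-0.242,0.952,0,0,0,0,-0.5,-0.242,0.952,0,0,0,0,-0.5,-0.242,0.952,0,0,0,0,-0.5,-0.242,0.952,0,0,0,0,-0.5,-0.242,0.952,0,0,0,0,-0.5,-0.242,0.952,0,0,0,0,-0.5,-0.242,0.952,0,0,0,0,-0.5]

```text
time: 12.68
ee_pos: [0.4691, 0.1157, 0.2149]
tcp_rot: [-180.0, -0.0, 180.0]
wrist_force: [0.4, -0.1, 0.7]
opening: 0.0642
grasp_force: 0.0
```

Emit:
send_rows:
  moves: [-0.242,0.952,0,0,0,0,-0.5,-0.242,0.952,0,0,0,0,-0.5,-0.242,0.952,0,0,0,0,-0.5,-0.242,0.952,0,0,0,0,-0.5,-0.242,0.952,0,0,0,0,-0.5,-0.242,0.952,0,0,0,0,-0.5,-0.242,0.952,0,0,0,0,-0.5,-0.242,0.952,0,0,0,0,-0.5]

```text
time: 13.68
ee_pos: [0.4207, 0.3061, 0.2148]
tcp_rot: [-180.0, -0.0, 180.0]
wrist_force: [-0.1, 0.1, 0.1]
opening: 0.0639
grasp_force: 0.0
```

Emit:
send_rows:
  moves: [-0.242,0.952,-0.9,0,0,0,-0.5,-0.242,0.952,-0.9,0,0,0,-0.5,0,0,-0.9,0,0,0,-0.5,0,0,-0.9,0,0,0,-0.5,0,0,-0.9,0,0,0,-0.5,0,0,0,0,0,0,-0.5]

```text
time: 14.42
ee_pos: [0.408, 0.3522, 0.1009]
tcp_rot: [-179.9, -0.2, 180.0]
wrist_force: [0.4, -0.0, -0.3]
opening: 0.064
grasp_force: 0.0
```

```bash
python3 look.py w3
```

```text
[40.7961  3.1351 -6.2822 80.8084  0.0029 40.8371] [0.408  0.3522 0.1009] [-179.8546   -0.1726  179.9588] 14.425
(array([0.3371, 0.3509, 0.2444]), array([ 0.2754, -0.0157, -0.9613]))
cork_a 0.85 [267. 199. 304. 220.] hsv [ 15. 124.  74.]
cork_a 0.72 [  0. 257.  53. 314.] hsv [171. 110.  82.]
cork_a 0.69 [ 81. 265. 136. 316.] hsv [  1. 213.  70.]
  lm 0.83 [15.5, 286.4] [0.4576 0.1568 0.0225]
  lm 0.67 [281.5, 223.5] [0.41   0.3483 0.0225]
  lm 0.61 [104.7, 290.5] [0.4601 0.2223 0.0225]
stopper 0.97 [210. 335. 249. 388.] hsv [90. 26. 11.]
  lm 0.61 [231.5, 366.4] [0.524  0.3099 0.0225]
```

View pics/w3.png

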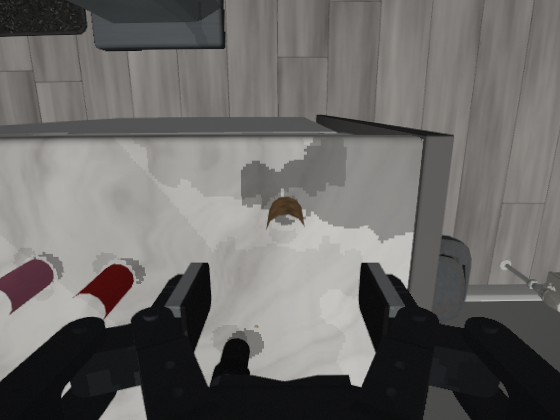

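The cork at (285,210) is centred between the fingers, and the stopper at (235,360) is well clear. I'll descend and grip.

Emit:
send_rows:
  moves: [0.06,-0.05,-0.8,0,0,0,-0.5,0,0,-0.8,0,0,0,-0.5,0,0,-0.8,0,0,0,-0.5,0,0,-0.8,0,0,0,-0.5,0,0,0,0,0,0,1,0,0,0,0,0,0,1,0,0,0,0,0,0,1,0,0,0,0,0,0,1]

```text
time: 15.68
ee_pos: [0.4112, 0.3523, 0.0244]
tcp_rot: [179.9, 0.1, 180.0]
wrist_force: [-0.6, -0.4, 6.2]
opening: 0.0227
grasp_force: 29.8
```

Emit:
send_rows:
  moves: [0,0,0,0,0,0,1,0,0,0,0,0,0,1]

```text
time: 15.92
ee_pos: [0.4112, 0.3523, 0.0244]
tcp_rot: [179.9, 0.1, 180.0]
wrist_force: [-0.4, -0.6, 7.0]
opening: 0.0226
grasp_force: 29.8
```

Emit:
send_rows:
  moves: [0,0,0.4,0,0,0,1,0,0,1,0,0,0,1,0,0,1,0,0,0,1,0,0,1,0,0,0,1,0,0,1,0,0,0,1,0,0,1,0,0,0,1,0,0,1,0,0,0,1,0,0,1,0,0,0,1]

```text
time: 16.92
ee_pos: [0.4105, 0.3517, 0.2095]
tcp_rot: [180.0, 0.0, 180.0]
wrist_force: [0.3, -0.5, 0.7]
opening: 0.0228
grasp_force: 29.4
```

Emit:
send_rows:
  moves: [0.24,-0.951,0,0,0,0,1,0.24,-0.951,0,0,0,0,1,0.24,-0.951,0,0,0,0,1,0.24,-0.951,0,0,0,0,1,0.24,-0.951,0,0,0,0,1,0.24,-0.951,0,0,0,0,1,0.24,-0.951,0,0,0,0,1,0.24,-0.951,0,0,0,0,1]

```text
time: 17.92
ee_pos: [0.4586, 0.1608, 0.2087]
tcp_rot: [180.0, 0.0, 180.0]
wrist_force: [0.5, -0.4, -0.9]
opening: 0.0227
grasp_force: 29.5
```

Emit:
send_rows:
  moves: [0.24,-0.951,0,0,0,0,1,0.24,-0.951,0,0,0,0,1,0.24,-0.951,0,0,0,0,1,0.24,-0.951,0,0,0,0,1,0.24,-0.951,0,0,0,0,1,0.24,-0.951,0,0,0,0,1,0.24,-0.951,0,0,0,0,1,0.24,-0.951,0,0,0,0,1]

```text
time: 18.92
ee_pos: [0.5066, -0.0294, 0.2087]
tcp_rot: [-180.0, 0.0, 180.0]
wrist_force: [-0.8, -0.0, -0.6]
opening: 0.023
grasp_force: 29.5
```

Emit:
send_rows:
  moves: [0.24,-0.951,0,0,0,0,1,0.24,-0.951,0,0,0,0,1,0,0,0,0,0,0,1,0,0,0,0,0,0,1]

```text
time: 19.42
ee_pos: [0.5184, -0.0758, 0.2083]
tcp_rot: [180.0, 0.0, 179.9]
wrist_force: [-0.8, 0.6, -0.2]
opening: 0.0226
grasp_force: 29.5
```

```bash
cat > j.py <<'E'
from h import *
import sys
np.set_printoptions(precision=4,suppress=True)
a=bot.camera("wrist")["color"]
s=bot.camera("side")["color"][120:330,180:460]; t=bot.camera("top")["color"]
out=np.zeros((420,760,3),np.uint8);out[:,:480]=a[:,40:520];out[:210,480:]=s;out[210:,480:]=t[100:310,280:560]
cv2.imwrite(f"pics/{sys.argv[1]}.png",out[:,:,::-1])
o=bot.get_obs();print(o['q'],o['ee_pos'])
E
python3 j.py j3
```

```text
[-8.2858  0.9538  3.3187 92.3529  0.0058 -8.2891] [ 0.5185 -0.0755  0.2082]
```

View pics/j3.png

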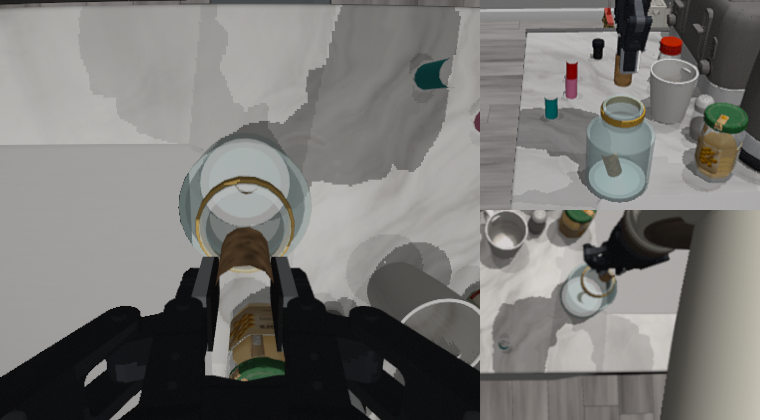

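The second cork is aligned over the ring the same way. I'll insert it, release and back off.

Emit:
send_rows:
  moves: [0,0,-0.72,0,0,0,1,0,0,-0.72,0,0,0,1,0,0,-0.72,0,0,0,1,0,0,0,0,0,0,1,0,0,0,0,0,0,-0.1,0,0,0,0,0,0,-0.1,0,0,0,0,0,0,-0.4,0,0,0,0,0,0,-0.4]

```text
time: 20.58
ee_pos: [0.5187, -0.0762, 0.1543]
tcp_rot: [-180.0, 0.0, 180.0]
wrist_force: [0.6, 1.1, -0.1]
opening: 0.0596
grasp_force: 0.0
```

Emit:
send_rows:
  moves: [0,0,0.5,0,0,0,-0.5,0,0,1,0,0,0,-0.5,0,0,1,0,0,0,-0.5,0,0,0.6,0,0,0,-0.5,0,0,0,0,0,0,-0.5,0,0,0,0,0,0,-0.5]

```text
time: 21.32
ee_pos: [0.5184, -0.0762, 0.2307]
tcp_rot: [180.0, -0.1, 180.0]
wrist_force: [0.3, 0.2, -0.9]
opening: 0.0642
grasp_force: 0.0
```

```bash
python3 j.py j4
```

```text
[-8.3558  1.4462  6.3011 94.9405 -0.0011 -8.312 ] [ 0.5183 -0.0761  0.2305]
```

View pics/j4.png

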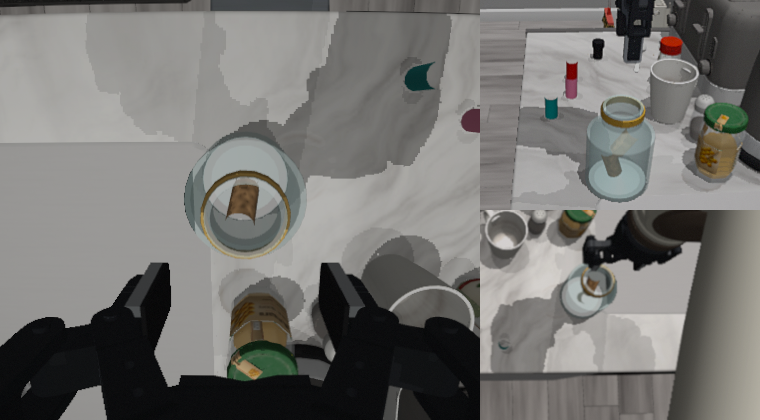

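The wrist view shows a cork at (242,198) inside the jar. I'll use one enlarged look to check the height of both.

```bash
python3 - <<'E'
from h import *
s=bot.camera("side")["color"][205:330,275:365]; w=bot.camera("wrist")["color"][120:270,210:360]
f=lambda a,k:cv2.resize(a,None,fx=k,fy=k,interpolation=cv2.INTER_CUBIC)
a,b=f(s,4),f(w,2.9)
out=np.zeros((500,800,3),np.uint8);out[:a.shape[0],:a.shape[1]]=a;out[:b.shape[0],362:362+b.shape[1]]=b[:, :438]
cv2.imwrite("pics/z.png",out[:,:,::-1])
E
```

```text
(no output)
```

View pics/z.png

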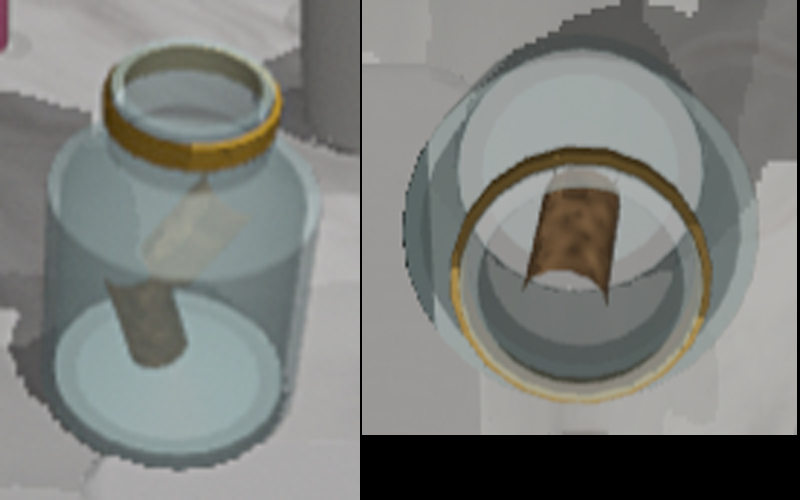

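Both corks are inside. One stands leaning and the other rests on top of it. I'll triangulate the upper cork and check that it has settled.

Emit:
send_rows:
  moves: [0,0,0,0,0,0,-0.5,0,0,0,0,0,0,-0.5,0,0,0,0,0,0,-0.5,0,0,0,0,0,0,-0.5,0,0,0,0,0,0,-0.5,0,0,0,0,0,0,-0.5,0,0,0,0,0,0,-0.5,0,0,0,0,0,0,-0.5]

```text
time: 22.58
ee_pos: [0.5186, -0.0762, 0.2315]
tcp_rot: [-180.0, -0.0, 180.0]
wrist_force: [-0.5, -0.5, 0.1]
opening: 0.0643
grasp_force: 0.0
```

```bash
python3 - <<'E'
from h import *
s=bot.camera("side");w=bot.camera("wrist")
old=cv2.imread("pics/z.png")[:,:,::-1]
a=cv2.resize(s["color"][205:330,275:365],None,fx=4,fy=4,interpolation=cv2.INTER_CUBIC)
d=np.abs(a.astype(int)-old[:500,:360]).max(2); print("changed px",(d>30).sum())
o1,d1=ray(s,(323.7,262));o2,d2=ray(w,(282.8,202))
k=np.linalg.lstsq(np.stack([d1,-d2],1),o2-o1,rcond=None)[0]
print(o1+k[0]*d1,o2+k[1]*d2)
# upper corner
o1,d1=ray(s,(275+205/4,205+185/4)); 
for y in(-.06,-.075,-.09): print(o1+d1*(y-o1[1])/d1[1])
for n in("top","side"): 
    bot.camera(n)
    for q in("stopper","jar"): print(n,q,[(x["pixel"],x["p"]) for x in bot.landmark_of(n,q)])
E
```

```text
changed px 20
[ 0.5248288  -0.07937841  0.07992072] [ 0.52540779 -0.07936405  0.08007426]
[ 0.53111822 -0.06        0.0842288 ]
[ 0.52797837 -0.075       0.09659694]
[ 0.52483852 -0.09        0.10896509]
top stopper [([202.9, 185.1], 0.47)]
top jar [([381.7, 186.3], 0.61)]
side stopper [([298.9, 169.4], 0.55)]
side jar [([316.7, 299.6], 0.82)]
```

The upper cork's centre is 80 mm up, so it lies in the body (which reaches 98 mm), and it isn't moving. The jar and stopper are where they started.

```bash
python3 -c "
from workcell import bot
print(bot.job_done())"
```

```text
the job is handed in; nothing more can be done
None
```

Both natural corks are inside the jar body: the second rests on the first, with its centre about 80 mm up and its top end at roughly the shoulder. The jar and the stopper stayed in place, and I handed the job in at about 23 s; no verdict came back.

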